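Build up the leaning pastry display: spacer sleeve, then disc from the rack

ROBOT

A 6-joint arm with a two-finger parallel gripper is mounted at the origin on the work surface. World frame = base frame: x ahead of the robot, y to its left, z up, the work surface at z = 0. Lengths are in m, angles in rad, forces in N, time in s.
With the tool pointing down it reaches from about 0.2 to 0.875 m from the base axis. Payload 3.4 kg.
Tool frame: the origin (TCP) lies between the finger pads; the fingertips stand 25 mm ahead of it and the grasp point (between the pads) lies 6 mm ahead of it (r.nose_length is the z of the fingertips in the tool frame, in m); z points along the fingers, y is the line along which they close (so a half turn about z gives the same grasp; the last joint's range is limited). The gripper opens to 94 mm and grips with 3 to 60 N. Pads are 16 mm wide; open, the fingers measure 119 mm over their backs; the gripper's body (75 mm by 177 mm) begins 78 mm behind the grasp point.
Start: joints at [1.126, 0.276, 1.505, -0, 1.361, -0.121], TCP at [0.183, 0.545, 0.23] pointing down, gripper open.
Joint ranges: [-2.89, 2.89], [-0.75, 2.08], [0.22, 2.7], [-1.18, 4.32], [0.11, 2.71], [-2.7, 2.7]. Speed limits (rad/s): [2.57, 2.57, 3.14, 3.14, 3.14, 3.14].

INTERFACE

Orientations are given as a unit quaternion [w, x, y, z].
In Python, from plant import r, gripper_to, inverse_kinematics, vision, models, telemetry gives the robot as it stands. Calls block until the motion is done:
- r.move_to(position, orientation): joint-space move of the TCP to a pose.
- r.move_l(position, rot=None, vel=0.15, guard=None): straight line of the TCP; rot=None keeps the orientation; vel is the mean speed in m/s. With guard (N) it stops when the force on the tool has changed by that much, and returns True; else False.
- r.movej(angles): joint-space move.
- gripper_to(opening, f_grip=None): finger opening in m; f_grip is the grip in N (None keeps the last); returns when the fingers have stopped.
- r.hold(seconds).
- inverse_kinematics(position, orientation): joint angles nearest the present ones, or None.
- vision.snapshot(name): name is "scene" or "top" or "wrist"; returns the picture (420x560x3 uint8, red, green, blue); there is no depth.
- vision.get_calibration(name): a dict with "fx", "fy", "cx", "cy" (pixels), "D" ([k1, k2, p1, p2, k3] as OpenCV has them; the pictures are not rectified), "position" and "orientation" of the camera in the world. Camera axes: x right, y down, z forward; pixel columns grow to the right and rows downward; lengths in m; the calibration is good to about 2 mm. A picture is of the moment at which its call begins: read the wrist's pose just before it. get_calibration takes no time and is no camera call; for the wrist camera it gives the pose at the moment of the call.
A pose or a line that the arm cannot do raises r.PlanningError and nothing moves.
- r.sign_off(): hands the job in; it is judged then, once.
Trained networks look in the newest picture that a camera, given by its name, has taken for a name from the list of things; names that differ only in an ending like _2 or _b are one class to them, and where a whole thing is asked for, a point or a joint stands for the part that bears it (a point fixed in the world has none). Each returns a list of dicts, best first, with "score" (0 to 1); they miss things now and then, are a little off and sometimes report something else, mostly with a low value. They report only what shows in the picture. A call takes as long as a camera call. They do not tell look-alikes from the thing itself.
- models.boxes_of(thing, camera): "at" ([x, y, z] in m, in world coordinates, good to about 4 mm: the middle of the surface that is visible of it).
- models.regions_of(thing, camera): "pixels" (420x560 bool, what is visible of it).
- models.mark_of(thing, camera): "at" ([x, y, z] in m, in world coordinates, good to about 4 mm: a listed point, or the origin of a listed thing).
Readings, each from a call of its own:
- telemetry.current_t(): time.
- telemetry.current_joints(): joint angles.
- telemetry.current_dq(): joint speeds.
- telemetry.current_joint_efforts(): joint torques, N m.
- telemetry.current_ee_pos(): TCP position.
- telemetry.current_tool_rot(): TCP orientation.
- telemetry.current_wrist_force(): force on the tool from outside, world axes, zero at the start.
- telemetry.current_torque(): the same for the moment, N m.
- telemetry.current_opening(): finger opening in m.
- telemetry.current_finger_force(): force on a finger pad.
Only numpy, scipy, OpenCV 4.12 (cv2) and the standard library are available. Lean on these libraries where they do the work, as an engineer would, in place of code of your own. Each camera call takes 0.05 s, during which the arm holds its last target. There are 200 camera calls.

TASK

Set up the leaning display stand on the pastry counter: first thread the metal spacer sleeve down the leaning post until it sits fully home on the shoulder. Then draw the round disc with the hole straight up out of its rack slot by its rim, keeping it upright until it is clear of the rack, and thread it down the same post until it lies flat against the sleeve. Leave both released there, and leave everything else where it stands.

Things in the scene. Friction and masses are not known exactly. Their poses are not given: they have to be found in the camera images.
- stand: fixed display stand: round steel base plate 150 diameter, 14 thick, on the counter; origin under the base's centre. Its x axis (horizontal) is the direction in which the post leans (roughly to the robot's left).
- post: the stand's steel post, fixed, leaning 45 degrees from vertical towards the stand's x. Origin: centre of the shoulder face, 48 above the counter, where the sleeve's end must sit; z runs along the post to its tip, x is downhill-outward, y horizontal. Post 22 diameter, 86 long from the shoulder, last 10 tapered to 12 diameter. Below the shoulder a boss 52 diameter runs 50 back down to the base.
- sleeve: aluminium spacer sleeve (tube), 48 outer diameter, 27 bore, 60 long, standing on end on the counter; loose, both ends alike. Origin at the centre of its lower end as it first stands, z along its axis.
- sleeve_mid (a point): the middle of the sleeve, on its axis, 30 from either end.
- disc: dark-wood round display disc, 130 diameter, 8 thick, with a 27 diameter hole through its centre; loose, standing on edge in one slot of the rack. Origin at its very centre; its x is the disc's axis (normal to its faces), both faces alike. The rim has flats, so the radius varies by up to 2.
- rack: fixed plywood slotted rack, 130 by 150, origin under its centre; its x is across the slots, its y along them. Two slots 11 wide at x = -32 and +32; slot floor 10 above the counter, slot walls and end walls reach 50 above the counter. The disc is in one slot, the rectangular panel in the other.
- panel: rectangular dark-wood panel without a hole, 8 thick, 112 wide, 90 high, standing in the other slot of the rack; origin at the middle of its lower edge, x along its thickness, z up. Not part of the job.
- jar: jar with steel lid, 66 diameter, 90 high; origin under its centre. Bystander.
- tin: plain small steel tin, 56 diameter, 65 high; origin under its centre. Bystander.
- biscuits: biscuit tub, 76 diameter, 100 high; origin under its centre. Bystander.
- syrup: small bottle, 62 diameter, 120 high; origin under its centre. Bystander.
- bowl: white bowl, 96 diameter, 45 high; origin under its centre. Bystander.
- server: cake server (spatula) 240 long lying flat on the counter, origin at about its middle. Bystander.
There are look-alikes about, which are no part of the job. What is shaped like the disc but green or red is not meant. What is shaped like the sleeve but purple is not meant.

How it is judged:
By the outcome, as a careful person would: the job done as asked, in the order asked, and still so for the second after the job is handed in, with the robot touching nothing.
It also fails if it takes over 59 s, if anything falls off the work surface, if the arm or the gripper's body presses on something with over 40 N, if the wrist force passes 120 N, or if a joint passes its speed limit or range.

## Working session

There is one attempt and no reset: what is moved stays moved. The work goes in short steps, each a Python script; the robot and the scene stay as the last script left them, time stands still between calls to the robot, and variables do not carry over. Pictures are saved under pics/ and viewed, at most 10 in all, crops included, and the job is handed in when it is done.

```bash
ls; mkdir -p pics
python3 - <<'E'
from plant import r,vision,models,telemetry
import cv2,numpy as np
ims=[]
for c in("scene","top"):
    im=vision.snapshot(c);cv2.imwrite(f"pics/{c}0.png",im[:,:,::-1])
    k=vision.get_calibration(c);print(c,{a:np.round(b,3).tolist() for a,b in k.items()})
    for t in("stand","post","sleeve","sleeve_mid","disc","rack","panel"):
        print(t,[(np.round(d["at"],3).tolist(),round(d["score"],2)) for d in models.mark_of(t,c)])
print(telemetry.current_t(), r.nose_length)
E
```

```text
pics
scene {'fx': 389.547, 'fy': 389.547, 'cx': 282.747, 'cy': 210.739, 'D': [0.003, 0.0, 0.0, 0.0, 0.0], 'position': [1.224, -0.023, 1.047], 'orientation': [-0.208, 0.696, 0.66, -0.192]}
stand [([0.494, -0.25, 0.004], 0.59)]
post [([0.5, -0.24, 0.048], 0.69)]
sleeve [([0.51, -0.013, 0.002], 0.76), ([0.603, 0.006, 0.001], 0.7)]
sleeve_mid [([0.604, 0.003, 0.032], 0.74), ([0.512, -0.01, 0.029], 0.66)]
disc [([0.541, 0.197, 0.078], 0.85), ([0.557, 0.379, 0.065], 0.55), ([0.76, 0.327, 0.062], 0.5)]
rack [([0.502, 0.199, 0.002], 0.7), ([0.514, -0.013, 0.028], 0.16)]
panel [([0.471, 0.192, 0.008], 0.85)]
top {'fx': 464.426, 'fy': 464.426, 'cx': 281.384, 'cy': 207.681, 'D': [-0.137, 0.0, 0.0, 0.0, 0.0], 'position': [0.493, -0.018, 1.389], 'orientation': [-0.03, 0.712, -0.701, 0.011]}
stand [([0.494, -0.248, -0.002], 0.73), ([0.776, 0.172, -0.003], 0.44)]
post [([0.745, -0.016, 0.002], 0.7), ([0.499, -0.239, 0.045], 0.64)]
sleeve [([0.511, -0.017, -0.001], 0.59), ([0.608, 0.002, 0.0], 0.59)]
sleeve_mid [([0.511, -0.015, 0.031], 0.67), ([0.6, 0.005, 0.029], 0.5)]
disc [([0.559, 0.375, 0.063], 0.78), ([0.756, 0.327, 0.064], 0.74), ([0.536, 0.202, 0.077], 0.56)]
rack [([0.51, 0.196, -0.001], 0.77)]
panel [([0.477, 0.196, 0.007], 0.47), ([0.538, 0.203, 0.075], 0.29)]
0.8 0.025
```

View pics/scene0.png

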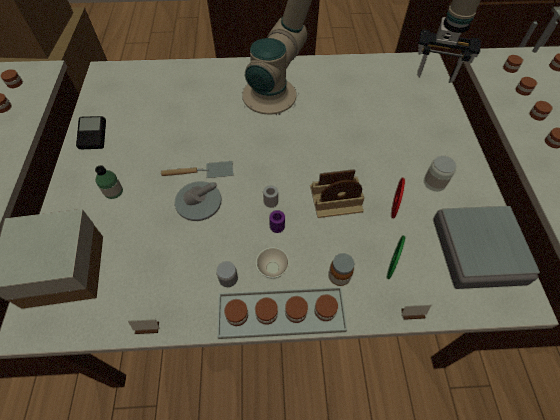

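View pics/top0.png

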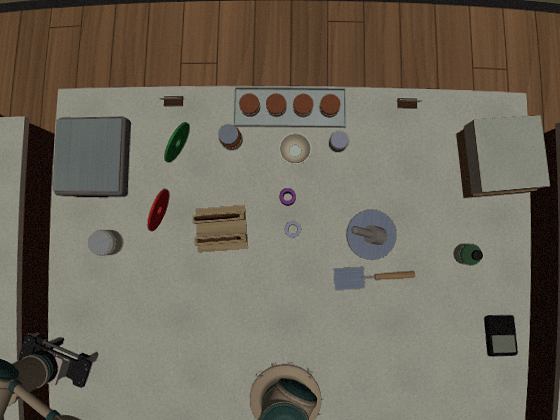

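The scene view shows the aluminium sleeve at (271,196), the purple look-alike at (277,221), the disc in the camera-side rack slot at (345,190), and the stand at (198,200). In the top view its post leans left, with the tip at about (355,231). Next I take wrist views from close by.

```bash
cat > h.py <<'E'
from plant import r,gripper_to,inverse_kinematics,vision,models,telemetry as T
import cv2,numpy as np,pickle
from scipy.spatial.transform import Rotation as R
def q(z,y):
    z=np.array(z,float);z/=np.linalg.norm(z);y=np.array(y,float);y-=z*(y@z);y/=np.linalg.norm(y)
    return R.from_matrix(np.c_[np.cross(y,z),y,z]).as_quat(scalar_first=True)
def cam(k):
    return R.from_quat(k["orientation"],scalar_first=True).as_matrix(),np.array(k["position"])
def proj(k,P):
    M,p=cam(k);Pc=(np.atleast_2d(P)-p)@M
    K=np.array([[k["fx"],0,k["cx"]],[0,k["fy"],k["cy"]],[0,0,1]])
    return cv2.projectPoints(Pc.reshape(-1,1,3),np.zeros(3),np.zeros(3),K,np.array(k["D"],float))[0].reshape(-1,2)
def shot(c,things,save):
    k=vision.get_calibration(c);im=vision.snapshot(c)
    d=dict(k=k,im=im,m={t:[(x["score"],x["pixels"]) for x in models.regions_of(t,c)] for t in things},
      at={t:[(round(x["score"],2),np.round(x["at"],3).tolist()) for x in models.mark_of(t,c)] for t in things})
    pickle.dump(d,open(save+".pkl","wb"));cv2.imwrite(f"pics/{save}.png",im[:,:,::-1])
    print(save,np.round(k["position"],3),d["at"],{t:[(round(s,2),int(m.sum())) for s,m in v] for t,v in d["m"].items()})
    return d
E
python3 - <<'E'
from h import *
D=[0,0,-1]
r.move_to([0.46,0.2,0.36],q(D,[1,0,0]));shot("wrist",["disc","rack","panel"],"w1")
r.move_to([0.62,0.2,0.33],q([-.5,0,-1],[1,0,0.01]) if 0 else q(D,[1,0,0]));shot("wrist",["disc","rack"],"w2")
r.move_to([0.5,-0.06,0.34],q(D,[1,0,0]));shot("wrist",["sleeve","post","stand"],"w3")
r.move_to([0.5,-0.22,0.34],q(D,[1,0,0]));shot("wrist",["sleeve","post","stand"],"w4")
shot("scene",["sleeve","post","stand","disc","rack"],"s1");shot("top",["sleeve","stand","disc","rack"],"t1")
print(T.current_t(),T.current_joints())
a=[cv2.imread(f"pics/w{i}.png") for i in(1,2,3,4)]
m=np.vstack([np.hstack(a[:2]),np.hstack(a[2:])]);cv2.imwrite("pics/m.png",cv2.resize(m,(800,600),interpolation=cv2.INTER_AREA))
E
```

```text
w1 [0.459 0.284 0.514] {'disc': [(0.96, [0.54, 0.201, 0.076]), (0.7, [0.756, 0.328, 0.06]), (0.6, [0.555, 0.378, 0.063])], 'rack': [(0.67, [0.503, 0.199, -0.004])], 'panel': [(0.68, [0.498, -0.248, -0.0]), (0.64, [0.473, 0.196, 0.01])]} {'disc': [(0.71, 2940), (0.59, 3399)], 'rack': [(0.78, 5831)], 'panel': [(0.89, 563)]}
w2 [0.619 0.283 0.484] {'disc': [(0.9, [0.557, 0.375, 0.064]), (0.89, [0.759, 0.324, 0.059]), (0.85, [0.536, 0.202, 0.077])], 'rack': [(0.89, [0.504, 0.199, -0.006])]} {'disc': [(0.79, 2002), (0.75, 2371), (0.65, 2911)], 'rack': [(0.9, 5318)]}
w3 [0.5   0.024 0.495] {'sleeve': [(0.84, [0.509, -0.014, -0.001]), (0.77, [0.605, -0.001, 0.002])], 'post': [(0.66, [0.501, -0.239, 0.048])], 'stand': [(0.79, [0.496, -0.245, -0.002])]} {'sleeve': [(0.78, 1048), (0.76, 768)], 'post': [(0.76, 1072), (0.22, 231)], 'stand': [(0.71, 5578)]}
w4 [ 0.5   -0.136  0.495] {'sleeve': [(0.82, [0.509, -0.013, 0.0]), (0.75, [0.603, -0.004, 0.004])], 'post': [(0.9, [0.502, -0.239, 0.045]), (0.33, [0.771, -0.147, -0.002])], 'stand': []} {'sleeve': [(0.94, 1178), (0.85, 1402)], 'post': [(0.58
[... 527 characters left out ...]
tand': [(0.64, 1408)], 'disc': [(0.74, 654), (0.61, 288), (0.6, 303)], 'rack': [(0.98, 989), (0.2, 297)]}
t1 [ 0.493 -0.018  1.389] {'sleeve': [(0.48, [0.606, 0.002, -0.003]), (0.46, [0.513, -0.012, -0.002])], 'stand': [(0.72, [0.497, -0.248, 0.002]), (0.63, [0.508, -0.014, -0.004])], 'disc': [(0.92, [0.76, 0.327, 0.062]), (0.76, [0.56, 0.375, 0.066]), (0.68, [0.537, 0.202, 0.072]), (0.54, [0.499, -0.241, 0.048])], 'rack': [(0.62, [0.508, 0.196, -0.0])]} {'sleeve': [(0.63, 207), (0.6, 130)], 'stand': [(0.96, 1251)], 'disc': [(0.75, 605), (0.67, 554), (0.53, 161)], 'rack': [(0.56, 2033)]}
7.2667 [-5.41870060e-01  1.90660334e-01  1.35486902e+00  2.90469238e-05
  1.59606891e+00 -5.41918164e-01]
```

View pics/m.png

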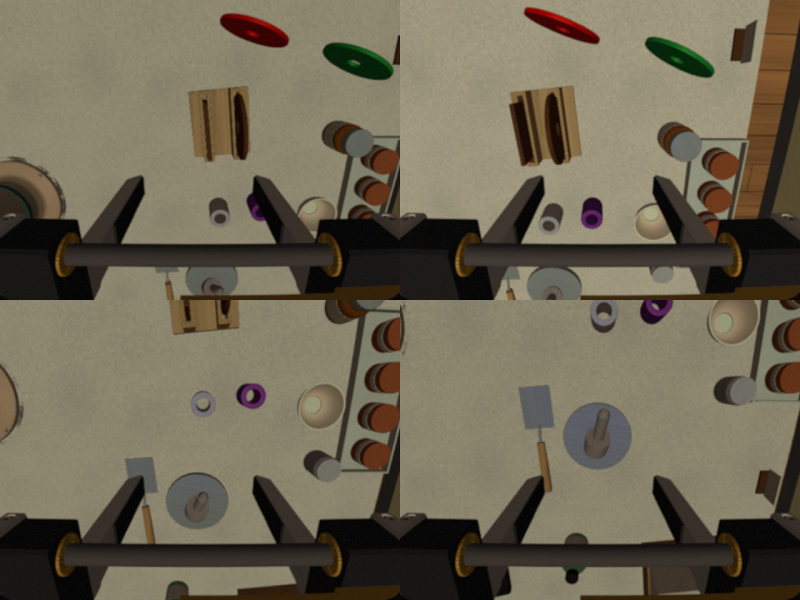

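The montage shows the rack with the disc in its +x slot (w2, around (555,128)), the grey sleeve (w3, (203,403)) and the post leaning up and slightly right (w4, tip at about (603,412)). I fit models to the masks across views.

```bash
cat > fit.py <<'E'
from h import *
from scipy.optimize import minimize
S=4
def load(n): return pickle.load(open(n+".pkl","rb"))
def pick(d,t,P):
    uv=proj(d["k"],P).mean(0);best=None
    for s,m in d["m"].get(t,[]):
        ys,xs=np.nonzero(m);e=np.hypot(xs.mean()-uv[0],ys.mean()-uv[1])
        if best is None or e<best[0]: best=(e,m)
    return best[1] if best and best[0]<15 else None
def ring(c,ax,rad,n=48):
    ax=np.array(ax)/np.linalg.norm(ax);u=np.cross(ax,[.31,.2,.9]);u/=np.linalg.norm(u);v=np.cross(ax,u)
    a=np.linspace(0,2*np.pi,n,endpoint=False)[:,None];return np.array(c)+rad*(np.cos(a)*u+np.sin(a)*v)
def cyl(c,ax,r1,r2,l):
    ax=np.array(ax)/np.linalg.norm(ax);return np.vstack([ring(c,ax,r1),ring(c+ax*l,ax,r2)])
def raster(k,hulls):
    im=np.zeros((420*S,560*S),np.uint8)
    for P,sgn in hulls:
        uv=(proj(k,P)+.5)*S; h=cv2.convexHull(uv.astype(np.float32)).reshape(-1,2)
        cv2.fillPoly(im,[np.round(h*16).astype(np.int32)],int(sgn),shift=4)
    return im>0
def fit(model,t,names,x0,step):
    V=[];
    for n in names:
        d=load(n);m=pick(d,t,np.vstack([P for P,s in model(x0) if s]))
        if m is not None: V.append((n,d["k"],np.kron(m,np.ones((S,S),bool))>0))
    def ious(x,vs=V):
        o=[]
        for n,k,m in vs:
            a=raster(k,model(x));o.append((a&m).sum()/(a|m).sum())
        return np.array(o)
    sim=np.vstack([x0]+[np.array(x0)+np.eye(len(x0))[i]*step[i] for i in range(len(x0))])
    s=minimize(lambda x:1-ious(x).mean(),x0,method="Nelder-Mead",options=dict(initial_simplex=sim,maxfev=150,xatol=1e-4,fatol=1e-4))
    print(t,np.round(s.x,4),[(v[0],round(i,3)) for v,i in zip(V,ious(s.x))]);return s.x
def post(x,boss=True):   # x,y,yaw(lean azimuth),z
    a=np.array([np.cos(x[2]),np.sin(x[2]),1])/2**.5;o=np.array([x[0],x[1],x[3]])
    h=[(cyl(o,a,.011,.011,.076),1),(cyl(o+a*.076,a,.011,.006,.01),1)]
    return h+([(cyl(o-a*.048,a,.026,.026,.048),1)] if boss else [])
def sleeve(x): return [(cyl(np.array([x[0],x[1],0]),[0,0,1],.024,.024,x[2]),1)]
def disc(x): # x,y,z,yaw
    ax=np.array([np.cos(x[3]),np.sin(x[3]),0]);P=cyl(np.array(x[:3])-ax*.004,ax,.065,.065,.008)
    P[:,2]=np.maximum(P[:,2],.05)
    return [(P,1),(ring(np.array(x[:3])+ax*.004,ax,.0135),0)]
E
python3 - <<'E'
from fit import *
for ns in (["w3","w4","s1"],["w3","w4"],["s1","w4"]):
  for b in (True,False): fit(lambda x:post(x,b),"post",ns,[.5,-.24,1.4,.048],[.004,.004,.15,.004])
fit(sleeve,"sleeve",["w3","w4","s1","t1"],[.511,-.014,.06],[.005,.005,.008])
fit(sleeve,"sleeve",["w3"],[.511,-.014,.06],[.005,.005,.008])
fit(disc,"disc",["w1","w2","s1","t1"],[.539,.2,.075,0],[.004,.004,.004,.1])
fit(disc,"disc",["w1","w2"],[.539,.2,.075,0],[.004,.004,.004,.1])
E
```

```text
post [ 0.4987 -0.2401  1.3811  0.0492] [('w3', np.float64(0.943)), ('w4', np.float64(0.961)), ('s1', np.float64(0.914))]
post [ 0.5043 -0.2479  1.5204  0.0447] [('w3', np.float64(0.351)), ('s1', np.float64(0.405))]
post [ 0.4987 -0.2396  1.3833  0.05  ] [('w3', np.float64(0.942)), ('w4', np.float64(0.965))]
post [ 0.4799 -0.238   0.9946  0.0758] [('w3', np.float64(0.497))]
post [ 0.4987 -0.24    1.3838  0.049 ] [('s1', np.float64(0.912)), ('w4', np.float64(0.963))]
post [ 0.5277 -0.2648  1.7364  0.0437] [('s1', np.float64(0.445))]
sleeve [ 0.5086 -0.0151  0.0582] [('w3', np.float64(0.731)), ('w4', np.float64(0.895)), ('s1', np.float64(0.883)), ('t1', np.float64(0.562))]
sleeve [ 0.5091 -0.016   0.0512] [('w3', np.float64(0.742))]
disc [0.5404 0.2021 0.0732 0.0963] [('w2', np.float64(0.916)), ('s1', np.float64(0.9)), ('t1', np.float64(0.679))]
disc [0.5404 0.2015 0.0737 0.1003] [('w2', np.float64(0.921))]
```

```bash
cat >> h.py <<'E'
yaw=1.383;A=np.array([np.cos(yaw),np.sin(yaw),1])/2**.5;O=np.array([.4987,-.240,.0487]);H=np.array([np.sin(yaw),-np.cos(yaw),0])
G=.036
def st(): print("t",T.current_t(),"p",np.round(T.current_ee_pos(),4),"F",np.round(T.current_wrist_force(),1),"M",np.round(T.current_torque(),2),"op",round(T.current_opening(),4),"ff",np.round(T.current_finger_force(),1))
E
python3 - <<'E'
from h import *
for s in(1,-1):
    qd=q([0,0,-1],s*H);qt=q(-A,s*H)
    print(s,[np.round(x,2) if x is not None else None for x in(inverse_kinematics([.5086,-.0145,.042],qd),inverse_kinematics(O+A*(.11+G+.006),qt),inverse_kinematics(O+A*(G+.006),qt))])
s=min((1,-1),key=lambda s:9 if inverse_kinematics(O+A*(G+.006),q(-A,s*H)) is None else abs(inverse_kinematics(O+A*(G+.006),q(-A,s*H))[5]))
print("use",s);qd=q([0,0,-1],s*H);qt=q(-A,s*H)
r.move_to([.5086,-.0145,.14],qd);gripper_to(.066)
print(r.move_l([.5086,-.0145,.042],guard=8))
gripper_to(.04,25);st()
r.move_l([.5086,-.0145,.2],vel=.2);st()
r.move_to(O+A*(.13+G+.006),qt);st()
shot("scene",["sleeve","post"],"s2");shot("wrist",["sleeve","post"],"w5")
a=[cv2.resize(cv2.imread("pics/s2.png")[120:285,100:320],(400,300)),cv2.resize(cv2.imread("pics/w5.png"),(400,300))]
cv2.imwrite("pics/m2.png",np.hstack(a))
E
```

```text
1 [array([-0.17,  0.36,  1.91, -0.  ,  0.87,  0.02]), array([ 0.09,  0.44,  1.75, -0.78,  1.32,  0.62]), array([-0.05,  0.51,  1.88, -0.9 ,  1.1 ,  0.71])]
-1 [None, array([ 0.09,  0.44,  1.75, -0.78,  1.32, -2.52]), array([-0.05,  0.51,  1.88, -0.9 ,  1.1 , -2.43])]
use 1
False
t 10.225 p [ 0.5093 -0.0146  0.0428] F [0.1 0.4 5.1] M [-0.01  0.12  0.05] op 0.0484 ff 25.0
t 11.1667 p [ 0.5074 -0.0143  0.1985] F [-0.4  0.9 -3.2] M [-0.07  0.07  0.03] op 0.0485 ff 25.0
t 11.925 p [ 0.5208 -0.1199  0.169 ] F [-0.4  0.1 -3.5] M [ 0.57 -0.06 -0.  ] op 0.0483 ff 25.0
s2 [ 1.224 -0.023  1.047] {'sleeve': [(0.86, [0.606, 0.002, 0.001]), (0.69, [0.517, -0.15, 0.141])], 'post': [(0.62, [0.499, -0.238, 0.047])]} {'sleeve': [(0.71, 304), (0.57, 211), (0.54, 406)], 'post': []}
w5 [0.552 0.043 0.221] {'sleeve': [(0.95, [0.515, -0.152, 0.139])], 'post': [(0.63, [0.499, -0.238, 0.047])]} {'sleeve': [(0.77, 8934)], 'post': [(0.61, 1794)]}
```

View pics/m2.png

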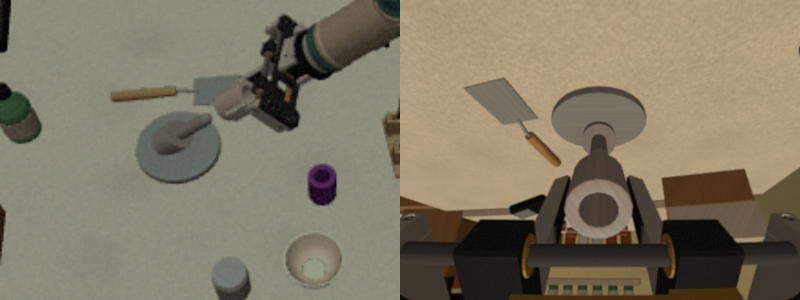

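The sleeve is held and coaxial with the post: its near end is at (600,208) on the right, with the post running straight ahead. Now I thread it.

Run:
```python
from h import *
P=lambda s:O+A*(s+G+.006)
for s,v,g in((.10,.1,10),(.075,.06,8),(.03,.06,8),(.004,.06,8),(-.006,.03,8)):
    b=r.move_l(P(s),vel=v,guard=g);p=np.array(T.current_ee_pos())
    d=p-O;al=d@A-G-.006;print(s,b,"along",round(al,4),"lat",np.round(d-A*(d@A),4));st()
    if b: break
```

```text
0.1 False along 0.0997 lat [-0.0002 -0.      0.    ]
t 12.875 p [ 0.5173 -0.1416  0.1489] F [ 0.5 -0.1 -2.9] M [ 0.6  -0.08  0.02] op 0.0481 ff 25.0
0.075 False along 0.0747 lat [-0.0001 -0.      0.    ]
t 13.4417 p [ 0.514  -0.159   0.1312] F [-0.2  0.6 -2.4] M [ 0.58 -0.12 -0.04] op 0.0483 ff 25.0
0.03 False along 0.0301 lat [ 0.0002 -0.0001  0.    ]
t 14.3417 p [ 0.5084 -0.19    0.0997] F [ 0.5 -0.4 -2.9] M [ 0.57 -0.09  0.01] op 0.0479 ff 25.0
0.004 False along 0.0036 lat [-0.0002 -0.      0.    ]
t 14.925 p [ 0.5046 -0.2083  0.081 ] F [ 0.1 -0.5 -2.6] M [ 0.61 -0.06 -0.02] op 0.0483 ff 25.0
-0.006 True along 0.0012 lat [ 0.0006 -0.0001  0.    ]
t 15.1667 p [ 0.505  -0.2102  0.0793] F [1.4 1.4 3.4] M [ 0.09  0.09 -0.08] op 0.0484 ff 25.0
```

The guarded move stopped on contact about 1 mm from the fitted shoulder. Now I release, back off and check, and test disc placing poses.

```bash
cat >> h.py <<'E'
U=np.array([-np.cos(yaw),-np.sin(yaw),1])/2**.5
def dq(phi,s):
    e=np.cos(phi)*U+np.sin(phi)*H; return e,q(-e,s*A)
RG=.052
def dpos(c,e): return c+e*(RG+.006)
E
python3 - <<'E'
from h import *
gripper_to(.064);
r.move_l(O+A*(.11+G+.006),vel=.25);st()
shot("wrist",["sleeve","post"],"w6")
shot("scene",["sleeve","post"],"s3")
n=np.array([np.cos(.098),np.sin(.098),0])
for s in(1,-1): print("g",s,inverse_kinematics([.54,.2015,.075+RG+.006],q([0,0,-1],s*n)))
for phi in np.radians([-90,-60,-30,0,30,60,90]):
  for s in(1,-1):
    e,Q=dq(phi,s);v=[inverse_kinematics(dpos(O+A*d,e),Q) for d in(.12,.064)]
    print(round(np.degrees(phi)),s,[None if x is None else np.round(x,2).tolist() for x in v])
a=[cv2.resize(cv2.imread("pics/s3.png")[150:240,140:260],(400,300)),cv2.resize(cv2.imread("pics/w6.png"),(400,300))]
cv2.imwrite("pics/m3.png",np.hstack(a))
E
```

```text
t 16.2333 p [ 0.5183 -0.1344  0.1558] F [-0.8  0.  -0.2] M [ 0.23  0.   -0.03] op 0.064 ff 0.0
w6 [0.549 0.03  0.206] {'sleeve': [(0.66, [0.503, -0.238, 0.046])], 'post': [(0.89, [0.5, -0.238, 0.044])]} {'sleeve': [(0.92, 2175)], 'post': [(0.76, 1082)]}
s3 [ 1.224 -0.023  1.047] {'sleeve': [(0.74, [0.604, 0.005, 0.002]), (0.68, [0.5, -0.237, 0.046])], 'post': []} {'sleeve': [(0.56, 276), (0.55, 299)], 'post': [(0.54, 766), (0.49, 169)]}
g 1 [ 2.36444485e-01  3.47771595e-01  1.65308588e+00 -4.44089210e-16
  1.14073518e+00  1.38444485e-01]
g -1 None
-90 1 [None, None]
-90 -1 [None, None]
-60 1 [[-1.34, 0.43, 2.58, 1.55, 1.21, 2.57], [-1.4, 0.57, 2.55, 1.54, 1.21, 2.45]]
-60 -1 [[-1.34, 0.43, 2.58, 1.55, 1.21, -0.58], [-1.4, 0.57, 2.55, 1.54, 1.21, -0.69]]
-30 1 [None, None]
-30 -1 [[-1.12, 0.32, 2.05, 0.93, 1.26, 0.33], [-1.17, 0.41, 2.03, 0.92, 1.24, 0.24]]
0 1 [[-0.88, 0.5, 1.58, 0.57, 1.62, -2.41], [-0.93, 0.57, 1.57, 0.55, 1.6, -2.47]]
0 -1 [[-0.88, 0.5, 1.58, 0.57, 1.62, 0.74], [-0.93, 0.57, 1.57, 0.55, 1.6, 0.67]]
30 1 [[-0.68, 0.76, 1.16, 0.36, 2.07, -2.25], [-0.72, 0.81, 1.15, 0.31, 2.04, -2.31]]
30 -1 [[-0.68, 0.76, 1.16, 0.36, 2.07, 0.89], [-0.72, 0.81, 1.15, 0.31, 2.04, 0.83]]
60 1 [[-0.49, 1.02, 0.85, 0.13, 2.48, -2.29], [-0.53, 1.07, 0.83, 0.07, 2.45, -2.36]]
60 -1 [[-0.49, 1.02, 0.85, 0.13, 2.48, 0.85], [-0.53, 1.07, 0.83, 0.07, 2.45, 0.78]]
90 1 [None, None]
90 -1 [None, [-0.36, 1.27, 0.72, -0.4, 2.68, 0.42]]
```

View pics/m3.png

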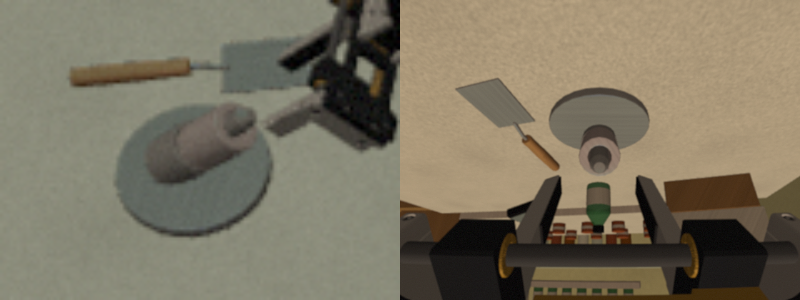

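The sleeve sits home on the boss with no gap: scene crop sleeve at about (215,140), and in the wrist view it is concentric with the post at (600,155). Now the disc.

Run:
```python
from h import *
n=np.array([np.cos(.098),np.sin(.098),0]);Q=q([0,0,-1],n);c=np.array([.5402,.2018,.0745])
r.move_l(O+A*(.11+G+.006)+[0,0,.12],vel=.3)
r.move_to(c+[0,0,.16],Q);gripper_to(.03)
print(r.move_l(c+[0,0,RG+.006],guard=6));st()
gripper_to(.004,30);st()
r.move_l(c+[0,0,.2],vel=.12);st()
r.move_l(c+[0,0,.27],vel=.25)
e,Qp=dq(0,-1)
r.move_to(dpos(O+A*.2,e),Qp);r.move_l(dpos(O+A*.13,e),vel=.2);r.hold(.2);st()
print(T.current_tool_rot(),Qp)
shot("scene",["disc","post"],"s4");shot("top",["disc"],"t4");shot("wrist",["disc","post"],"w7")
a=[cv2.resize(cv2.imread("pics/s4.png")[120:240,140:300],(400,300)),cv2.resize(cv2.imread("pics/w7.png"),(400,300))]
cv2.imwrite("pics/m4.png",np.hstack(a))
```

```text
False
t 20.1167 p [0.5409 0.202  0.1332] F [ 0.3 -0.  -0.1] M [-0.05  0.03 -0.01] op 0.0298 ff 0.0
t 20.5917 p [0.5405 0.2019 0.1332] F [-0.5  0.1  3.5] M [-0.1   0.22 -0.02] op 0.0078 ff 30.0
t 21.925 p [0.5397 0.2017 0.2735] F [ 0.1  0.3 -1.7] M [-0.08  0.05  0.03] op 0.0078 ff 30.0
t 24.4 p [ 0.5086 -0.1891  0.1828] F [-0.1  0.5 -0.6] M [-0.61  0.32  0.01] op 0.0078 ff 30.0
[-0.38072674  0.9199877  -0.08573181  0.03632958] [-0.38099764  0.91980966 -0.08662317  0.03588049]
s4 [ 1.224 -0.023  1.047] {'disc': [(0.77, [0.758, 0.327, 0.063]), (0.7, [0.558, 0.377, 0.061]), (0.68, [0.517, -0.152, 0.145])], 'post': [(0.64, [0.499, -0.242, 0.048]), (0.37, [0.769, -0.143, 0.0])]} {'disc': [(0.74, 227), (0.67, 237), (0.63, 1008)], 'post': [(0.63, 184)]}
t4 [ 0.493 -0.018  1.389] {'disc': [(0.97, [0.759, 0.326, 0.064]), (0.73, [0.515, -0.149, 0.139])]} {'disc': [(0.92, 607), (0.91, 1343), (0.88, 579), (0.43, 730)]}
w7 [ 0.571 -0.314  0.291] {'disc': [(0.89, [0.56, 0.381, 0.062]), (0.73, [0.756, 0.33, 0.059]), (0.56, [0.516, -0.152, 0.145])], 'post': []} {'disc': [(0.71, 3845), (0.66, 2813), (0.66, 3695)], 'post': [(0.89, 6668)]}
```

View pics/m4.png

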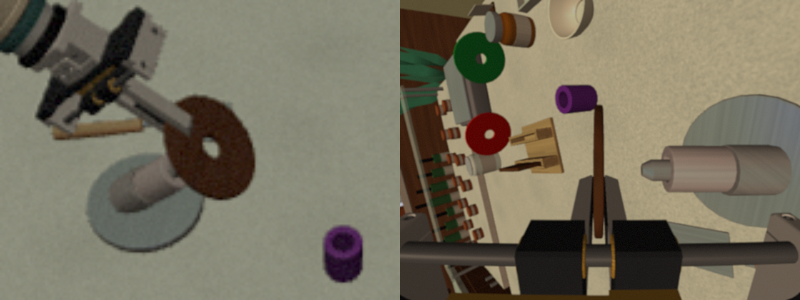

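The disc is held square at the rim. Its hole is visible at about (212,147) in the scene crop, and in the wrist view its plane is perpendicular to the post axis. I measure the hole and rim offset against the expected centre.

Run:
```python
from fit import *
C=O+A*.13
def m(x): # offsets along H,U
    c=C+H*x[0]+U*x[1]
    return [(cyl(c-A*.004,A,.0645,.0645,.008),1)]
fit(m,"disc",["s4","t4"],[0,0],[.003,.003])
fit(m,"disc",["s4"],[0,0],[.003,.003]);fit(m,"disc",["t4"],[0,0],[.003,.003])
for n in("s4","t4"):
    d=load(n);k=d["k"];im=d["im"].astype(float)
    u0=proj(k,C)[0];x0,y0=np.round(u0).astype(int)-12
    p=cv2.resize(d["im"][y0:y0+25,x0:x0+25],None,fx=8,fy=8,interpolation=cv2.INTER_CUBIC)
    g=p.min(2) ;_,b=cv2.threshold(g,0,255,cv2.THRESH_OTSU)
    nn,l,s,ce=cv2.connectedComponentsWithStats(b)
    i=min(range(1,nn),key=lambda i:np.hypot(*(ce[i]-100))+(1e3 if s[i][4]<200 else 0))
    got=(ce[i]+.5)/8-.5+[x0,y0]
    a=raster(k,[(ring(C+A*.004,A,.0135),1)])&raster(k,[(ring(C-A*.004,A,.0135),1)])
    ys,xs=np.nonzero(a);exp=np.array([xs.mean(),ys.mean()])/S-.5+.5/S
    J=np.c_[proj(k,C+H*.01)[0]-u0,proj(k,C+U*.01)[0]-u0]/.01
    print(n,"got",got,"exp",exp,"area",s[i][4]/64,a.sum()/S**2,"H,U off mm",np.linalg.solve(J,got-exp)*1e3)
```

```text
disc [ 0.0007 -0.0009] [('s4', np.float64(0.838)), ('t4', np.float64(0.876))]
disc [-0.0017  0.0005] [('s4', np.float64(0.841))]
disc [ 0.0011 -0.0018] [('t4', np.float64(0.879))]
s4 got [223.96081731 178.61884615] exp [223.60576923 178.20576923] area 40.625 32.5 H,U off mm [ 0.56636413 -1.48219395]
t4 got [342.34066647 226.5347663 ] exp [342.88184932 227.00171233] area 54.15625 45.625 H,U off mm [ 0.99463745 -2.13765218]
```

```bash
cat >> h.py <<'E'
OFF=-H*.0006+U*.0014
E
python3 - <<'E'
from h import *
e,Q=dq(0,-1);P=lambda s:dpos(O+A*s,e)+OFF
for s,v,g in((.098,.1,6),(.085,.04,5),(.072,.04,5),(.058,.03,6)):
    b=r.move_l(P(s),rot=Q,vel=v,guard=g);d=np.array(T.current_ee_pos())-P(0)
    print(s,b,"along",round(d@A,4),"H,U",round(d@H,4),round(d@U,4));st()
    if b: break
shot("scene",["disc"],"s5")
cv2.imwrite("pics/m5.png",cv2.resize(cv2.imread("pics/s5.png")[120:240,140:300],(640,480)))
E
```

```text
0.098 False along 0.0972 H,U -0.0001 -0.0001
t 25.5167 p [ 0.503  -0.2135  0.1594] F [-0.2 -0.1 -2.4] M [-0.57  0.27 -0.01] op 0.0079 ff 30.0
0.085 False along 0.085 H,U 0.0 -0.0
t 25.9917 p [ 0.5015 -0.2221  0.1508] F [ 0.7 -0.2 -2. ] M [-0.63  0.28  0.  ] op 0.0079 ff 30.0
0.072 False along 0.0718 H,U -0.0 -0.0
t 26.4667 p [ 0.4997 -0.2312  0.1414] F [-0.2 -0.5 -2.4] M [-0.6   0.27  0.02] op 0.0075 ff 30.0
0.058 True along 0.0645 H,U -0.0001 -0.0004
t 26.8333 p [ 0.4988 -0.2361  0.136 ] F [0.3 1.7 2. ] M [ 0.1   0.1  -0.07] op 0.0081 ff 30.0
s5 [ 1.224 -0.023  1.047] {'disc': [(0.79, [0.504, -0.201, 0.1]), (0.63, [0.758, 0.326, 0.062]), (0.5, [0.558, 0.374, 0.064]), (0.37, [0.376, -0.259, 0.001])]} {'disc': [(0.97, 945), (0.75, 231), (0.62, 280)]}
```

View pics/m5.png

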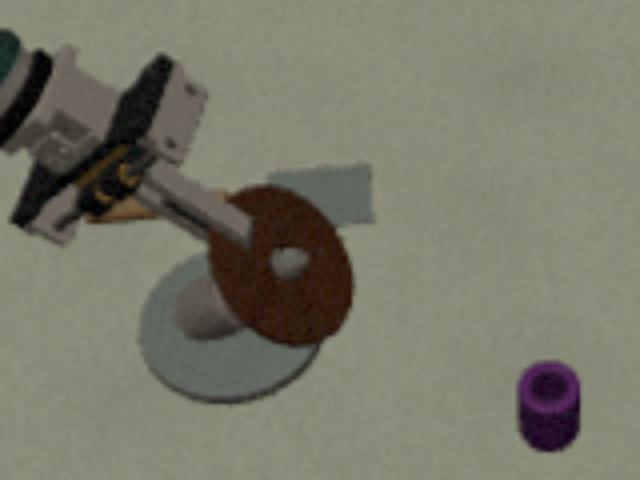

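The post tip pokes through the disc hole at (290,262), and contact came at 64.5 mm, where the disc should meet the sleeve. Release and retreat.

Run:
```python
from h import *
e,Q=dq(0,-1)
gripper_to(.024);st();p=np.array(T.current_ee_pos())
r.move_l(p+e*.09,vel=.12);r.hold(.6);st()
shot("scene",["disc"],"s6");shot("wrist",["disc","sleeve"],"w8")
a=[cv2.resize(cv2.imread("pics/s6.png")[140:240,150:283],(400,300)),cv2.resize(cv2.imread("pics/w8.png"),(400,300))]
cv2.imwrite("pics/m6.png",np.hstack(a))
```

```text
t 27.4667 p [ 0.4984 -0.2363  0.1352] F [ 0.5  1.1 -0.2] M [-0.3   0.22  0.02] op 0.0242 ff 0.0
t 28.9667 p [ 0.4865 -0.2988  0.1988] F [-0.4  0.1  0.1] M [-0.27  0.19 -0.  ] op 0.024 ff 0.0
s6 [ 1.224 -0.023  1.047] {'disc': [(0.94, [0.505, -0.196, 0.097]), (0.6, [0.76, 0.329, 0.063]), (0.55, [0.558, 0.374, 0.065])]} {'disc': [(0.85, 269), (0.66, 1048), (0.62, 801), (0.58, 296)]}
w8 [ 0.549 -0.423  0.308] {'disc': [(0.91, [0.553, 0.38, 0.064]), (0.71, [0.759, 0.323, 0.06]), (0.55, [0.745, -0.018, 0.001])], 'sleeve': [(0.73, [0.502, -0.239, 0.047]), (0.65, [0.602, -0.004, 0.002])]} {'disc': [(0.88, 1223), (0.86, 3032), (0.83, 2372)], 'sleeve': [(0.9, 1356), (0.68, 2955)]}
```

View pics/m6.png

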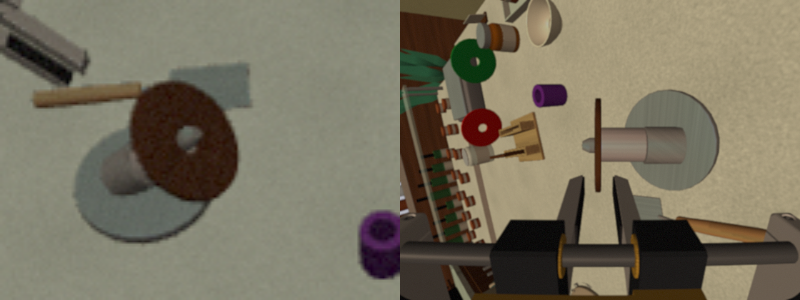

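The wrist view shows the disc edge-on at (598,145), flat against the sleeve end and square to the post. The sleeve is flush on the boss at (645,145), and the fingers are clear.

```bash
python3 -c "
from h import *
print(r.sign_off())"
```

```text
the job is handed in; nothing more can be done
None
```

The job is handed in after about 29 s of the 59 s allowed: the sleeve sits home on the shoulder, the disc lies flat against it, both are released, and no bystander was touched as far as the pictures and force readings show.

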